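Draw three batteries from the gravity dispenser

TASK

Fetch the three block batteries out of the gravity dispenser: take the catch pan by its slanting grip, hold it up level under the dispenser's spout and push its far wall against the hanging paddle, so that all three batteries slide off the chute into the pan and none falls past it. Then stand the pan with the batteries flat on the bottom of the wooden tray and let go, leaving the things round about where they are.

Things in the scene. Friction and masses are not known exactly. Their poses are not given: they have to be found in the camera images.
- dispenser: gravity dispenser fixed to the desk: narrow aluminium chute with slick white floor on an upright. Origin on the desk straight below the chute's lip; x points level from the lip back under the chute (uphill), z up. Upright at x 110 to 140 mm; grey base plate at x 75 to 215, y -45 to 45, 10 mm high; rear top of the chute at x 185, 320 high. Free below and before the lip
- lip (a point): middle of the chute floor's lower edge (the spout), at (0, 0, 190) mm in the dispenser's frame; its frame is the dispenser's. The chute is 37 mm wide and falls at 30 degrees towards -x; batteries leave it at up to 0.8 m/s and pass a level 40 mm below the lip between x = -15 and -90 mm. The side walls stand 28 mm over the lip
- paddle (a joint): angle (rad) of the spring-loaded rocker, pivoted at x 30, z 196 mm of the dispenser's frame. 0: shut, a stop blade stands before the lip. Pushing the paddle towards dispenser +x raises it and drops the blade; batteries run freely from 0.55 on, paddle upright at 0.6, end stop 0.72. Needs about 0.06 N m to start, 0.18 at the stop (1 to 3 N on the pan); springs shut when let go
- paddle_edge (a point): middle of the lower edge of the hanging paddle, a steel plate 60 mm wide with a rubber pad: at rest at (-18, 0, 126) mm in the dispenser's frame, 85 mm from the pivot, leaning forward under the lip; at 0.6 rad it hangs upright at (30, 0, 111). The plate is 5 mm thick. A pan standing on the desk passes under it
- pan_center (a point): loose sheet-steel catch pan, open above, 130 (x) by 96 (y) mm, 55 high, walls and floor 3, 0.15 kg. Point: its middle, half-way up (27.5 mm over the underside). x points from the grip side to the far wall, z up. It catches well with its rim about 40 mm below the lip, x along the dispenser's x, middle at the dispenser's y = 0, and the far wall's outside 24 to 32 mm behind the lip (x = 24 to 32)
- pan_grip (a point): middle of the pan's flat wooden grip, 92 mm wide (y), 54 long, 14 thick, on a flange that slants up and outward from the -x wall's rim along (-0.5, 0, 0.866) of the pan's frame (30 degrees from vertical). The point is at (-87, 0, +68) mm from pan_center; frame as pan_center; the grip ends 27 mm beyond. Pinch it through its thickness, fingers along the slant
- battery_1_center (a point): lowest of three identical 9 V block batteries, 51 x 26 x 18 mm, 46 g, lying flat in single file in the chute, against the stop blade. The point is its middle; its own y axis runs along the 51 mm length (terminals at -y), x across the 18 mm, z across the 26 mm
- battery_2_center (a point): middle one of three identical 9 V block batteries, 51 x 26 x 18 mm, 46 g, in single file in the chute. The point is its middle; its own y axis runs along the 51 mm length (terminals at -y), x across the 18 mm, z across the 26 mm
- battery_3_center (a point): uppermost of three identical 9 V block batteries, 51 x 26 x 18 mm, 46 g, in single file in the chute. The point is its middle; its own y axis runs along the 51 mm length (terminals at -y), x across the 18 mm, z across the 26 mm
- wood_tray: loose shallow pine tray on the desk, 150 mm (its x) by 170 mm (its y), 34 mm high, inside 130 by 150 mm, floor 5 mm thick; its origin is the middle of its underside. Its long (y) axis points roughly away from the robot or towards it. The pan fits in with its length (x) along the tray's y, 10 mm to spare at either end, its grip reaching out over the end wall near the robot
- spare_lens: bystander: black camera lens standing on the desk, 66 mm across, 63 mm high; origin in the middle of its underside
- marker_black: bystander: black marker lying on the desk, 135 mm long (x), 13 mm thick; origin in the middle of its underside
- yellow_carton: bystander: yellow carton standing on the desk, 46 x 62 x 78 mm high; origin in the middle of its underside
There are look-alikes about, which are no part of the job. What is shaped like the part that bears battery_2_center but blue, pink or turquoise is not meant.

How it is judged:
On the way, in this order (a step that is already met when the one before it is completed fails the run):
1. the pan is held up under the spout and pushes the paddle back (value of joint paddle above 0.12 rad and height (world z) of pan_center above 0.06 m and y of pan_center in the frame of dispenser between -0.035 and 0.035 m and x of pan_center in the frame of dispenser above -0.12 m and angle between pan_center's own z axis and vertical below 0.3 rad), for 0.04 s.
2. all three batteries lie in the pan while it is still held up in the air (x of battery_1_center in the frame of pan_center between -0.066 and 0.066 m and y of battery_1_center in the frame of pan_center between -0.048 and 0.048 m and z of battery_1_center in the frame of pan_center between -0.03 and 0.045 m and x of battery_2_center in the frame of pan_center between -0.066 and 0.066 m and y of battery_2_center in the frame of pan_center between -0.048 and 0.048 m and z of battery_2_center in the frame of pan_center between -0.03 and 0.045 m and x of battery_3_center in the frame of pan_center between -0.066 and 0.066 m and y of battery_3_center in the frame of pan_center between -0.048 and 0.048 m and z of battery_3_center in the frame of pan_center between -0.03 and 0.045 m and height (world z) of pan_center above 0.06 m), for 0.2 s.
At the end, for the whole second after the job is handed in: The pan stands level (within 5 degrees) on the floor of the wooden tray, inside its walls (middles within 40 mm of each other, underside within 7 mm of the tray's floor), all three batteries inside the pan, the tray flat on the desk and everything at rest and released (x of battery_1_center in the frame of pan_center between -0.066 and 0.066 m and y of battery_1_center in the frame of pan_center between -0.048 and 0.048 m and z of battery_1_center in the frame of pan_center between -0.03 and 0.045 m and x of battery_2_center in the frame of pan_center between -0.066 and 0.066 m and y of battery_2_center in the frame of pan_center between -0.048 and 0.048 m and z of battery_2_center in the frame of pan_center between -0.03 and 0.045 m and x of battery_3_center in the frame of pan_center between -0.066 and 0.066 m and y of battery_3_center in the frame of pan_center between -0.048 and 0.048 m and z of battery_3_center in the frame of pan_center between -0.03 and 0.045 m and horizontal distance between pan_center and wood_tray below 0.04 m and z of pan_center in the frame of wood_tray between 0.025 and 0.04 m and angle between pan_center's own z axis and vertical below 0.08 rad and height (world z) of wood_tray below 0.006 m and angle between wood_tray's own z axis and vertical below 0.05 rad and linear speed of wood_tray below 0.02 m/s); the robot touches nothing.
It fails at once if a battery falls past the pan ((height (world z) of battery_1_center below 0.045 m and horizontal distance between battery_1_center and pan_center above 0.09 m) or (height (world z) of battery_2_center below 0.045 m and horizontal distance between battery_2_center and pan_center above 0.09 m) or (height (world z) of battery_3_center below 0.045 m and horizontal distance between battery_3_center and pan_center above 0.09 m)).
It fails at once if the spare lens is pushed more than 30 mm (distance of spare_lens from where it was at the start of the episode above 0.03 m).
It fails at once if the black marker is pushed more than 30 mm (distance of marker_black from where it was at the start of the episode above 0.03 m).
It fails at once if the yellow carton is pushed more than 30 mm (distance of yellow_carton from where it was at the start of the episode above 0.03 m).
It also fails if it takes over 48 s, if anything falls off the work surface, if the arm or the gripper's body presses on something with over 40 N, if the wrist force passes 120 N, or if a joint passes its speed limit or range.

ROBOT

A 7-joint arm with a two-finger parallel gripper is mounted at the origin on a cart in front of the work surface, level with it; the furniture and walls round the work are solid. World frame = base frame: x ahead of the robot, y to its left, z up, the work surface at z = 0. Lengths are in m, angles in rad, forces in N, time in s.
With the tool pointing down it reaches from about 0.4 to 0.85 m from the base axis. Payload 4.5 kg.
Tool frame: the origin (TCP) lies at the very end of the fingers, on their centre line; the grasp point (between the pads) lies 19 mm behind it (r.hold_point_z is the distance from the TCP to the grasp point, in m); z points along the fingers, y is the line along which they close (so a half turn about z gives the same grasp; the last joint's range is limited). The gripper opens to 88 mm and grips with 3 to 60 N. Pads are 18 mm wide; open, the fingers measure 123 mm over their backs; the gripper's body (75 mm by 187 mm) begins 45 mm behind the grasp point.
Start: joints at [1.315, 0.689, -0.195, 1.565, 0.157, 0.902, -0.215], TCP at [0.179, -0.599, 0.218] pointing down, gripper open.
Joint ranges: [-3.01, 3.01], [-0.46, 2.08], [-1.47, 1.51], [0.13, 2.56], [-1, 4.14], [0.04, 2.09], [-2.66, 2.66]. Speed limits (rad/s): [2.57, 2.57, 3.14, 3.14, 3.14, 3.14, 3.14].

INTERFACE

Orientations are given as [roll, pitch, yaw] about the fixed x, y, z axes, in that order (R = Rz(yaw) Ry(pitch) Rx(roll)).
In Python, from bench import r, jaws, solver, imaging, ticket, nets, current_clock, current_q, current_dq, current_joint_efforts, current_position, current_tcp_rot, current_contact_force, current_ft_torque, current_finger_gap, current_gripper_force gives the robot as it stands. Calls block until the motion is done:
- r.reach(position, orientation): joint-space move of the TCP to a pose.
- r.move_linear(position, frame=None, feed=0.15, until_force=None): straight line of the TCP; frame=None keeps the orientation; feed is the mean speed in m/s. With until_force (N) it stops when the force on the tool has changed by that much, and returns True; else False.
- r.set_joints(angles): joint-space move.
- jaws.gripper_open() and jaws.close_gripper(f_grip=None): open the fingers fully, or close them until they stop; f_grip is the grip in N (None keeps the last).
- r.pause(seconds).
- solver.solve_ik(position, orientation): joint angles nearest the present ones, or None.
- imaging.snapshot(name): name is "scene" or "top"; returns a dict with "pixels" (420x560x3 uint8, blue, green, red), "depth" (420x560 float32, m along the optical axis (not along the pixel's ray), 0 where there is no reading), "camera_matrix" (3x3 intrinsics, pixels), "xyz" and "rotation" of the camera in the world. Camera axes: x right, y up, looking along -z (the intrinsics and any distortion apply to the point x, -y, -z); pixel columns grow to the right and rows downward; lengths in m; the calibration is good to about 2 mm. A picture is of the moment at which its call begins.
A pose or a line that the arm cannot do raises r.Unreachable and nothing moves.
- ticket.finish_job(): hands the job in; it is judged then, once.
Trained networks look in a picture, given as the dict that the camera call returned (one of the last four; its "shot" number tells which), for a name from the list of things; names that differ only in an ending like _2 or _b are one class to them, and where a whole thing is asked for, a point or a joint stands for the part that bears it (a point fixed in the world has none). Each returns a list of dicts, best first, with "confidence" (0 to 1); they miss things now and then, are a little off and sometimes report something else, mostly with a low value. They report only what shows in the picture. A call takes as long as a camera call. They do not tell look-alikes from the thing itself.
- nets.boxes_of(picture, label): "rect" ([centre column, centre row, width, height] in pixels, round what is visible of it).
- nets.outline_of(picture, label): "mask" (420x560 bool, what is visible of it) and "rect" ([centre column, centre row, width, height] in pixels, round what is visible of it).
Readings, each from a call of its own:
- current_clock(): time.
- current_q(): joint angles.
- current_dq(): joint speeds.
- current_joint_efforts(): joint torques, N m.
- current_position(): TCP position.
- current_tcp_rot(): TCP orientation.
- current_contact_force(): force on the tool from outside, world axes, zero at the start.
- current_ft_torque(): the same for the moment, N m.
- current_finger_gap(): opening from 0.0 (shut) to 1.0 (fully open).
- current_gripper_force(): force on a finger pad.
Only numpy, scipy, OpenCV 4.12 (cv2) and the standard library are available. Lean on these libraries where they do the work, as an engineer would, in place of code of your own. Each camera call takes 0.05 s, during which the arm holds its last target. There are 200 camera calls.

## Working session

There is one attempt and no reset: what is moved stays moved. The work goes in short steps, each a Python script; the robot and the scene stay as the last script left them, time stands still between calls to the robot, and variables do not carry over. Pictures are saved under pics/ and viewed, at most 10 in all, crops included, and the job is handed in when it is done.

```bash
mkdir -p pics
cat > h.py <<'E'
import numpy as np, cv2
from bench import *
def cloud(p):
    K=p["camera_matrix"];d=p["depth"];v,u=np.mgrid[:420,:560]
    c=np.stack([(u-K[0,2])/K[0,0]*d,-(v-K[1,2])/K[1,1]*d,-d],-1)
    return c@np.array(p["rotation"]).T+np.array(p["xyz"])
E
python3 - <<'E'
from h import *
for n in ["scene","top"]:
    p=imaging.snapshot(n); cv2.imwrite(f"pics/{n}.png",p["pixels"]); np.savez(f"{n}.npz",**{k:p[k] for k in["pixels","depth","camera_matrix","xyz","rotation"]})
    W=cloud(p)
    print(n,np.shape(p["rotation"]),p["xyz"],[k for k in p])
    for l in ["dispenser","pan_center","pan_grip","paddle","battery_1_center","wood_tray","spare_lens","marker_black","yellow_carton"]:
        for o in nets.outline_of(p,l)[:4]:
            m=o["mask"]&(p["depth"]>0); P=W[m]
            if len(P): print(l,round(o["confidence"],2),np.round(o["rect"]),np.round(np.median(P,0),3),np.round(np.percentile(P,[2,98],axis=0),3).tolist())
print(current_clock())
E
```

```text
Traceback (most recent call last):
  File "h.py", line 6, in cloud
    return c@np.array(p["rotation"]).T+np.array(p["xyz"])
           ~~~~~~~~~~~~~~~~~~~~~~~~~~~^~~~~~~~~~~~~~~~~~~
ValueError: operands could not be broadcast together with shapes (420,560) (3,)
```

```bash
cat > h.py <<'E'
import numpy as np, cv2
from scipy.spatial.transform import Rotation as Ro
from bench import *
def cloud(p):
    K=np.array(p["camera_matrix"]);d=p["depth"];v,u=np.mgrid[:420,:560]
    c=np.stack([(u-K[0,2])/K[0,0]*d,-(v-K[1,2])/K[1,1]*d,-d],-1)
    return c@Ro.from_euler("xyz",p["rotation"]).as_matrix().T+np.array(p["xyz"])
E
python3 - <<'E'
from h import *
for n in ["scene","top"]:
    p=imaging.snapshot(n); cv2.imwrite(f"pics/{n}.png",p["pixels"]); np.savez(f"{n}.npz",**{k:p[k] for k in["pixels","depth","camera_matrix","xyz","rotation"]})
    W=cloud(p)
    print(n,p["rotation"],p["xyz"],[k for k in p],np.round(np.array(p["camera_matrix"]),1).tolist())
    for l in ["dispenser","pan_center","pan_grip","paddle","battery_1_center","wood_tray","spare_lens","marker_black","yellow_carton"]:
        for o in nets.outline_of(p,l)[:4]:
            m=o["mask"]&(p["depth"]>0); P=W[m]
            if len(P): print(l,round(o["confidence"],2),np.round(o["rect"]),np.round(np.median(P,0),3),np.round(np.percentile(P,[2,98],axis=0),3).tolist())
print(current_clock())
E
```

```text
scene [ 0.64144202 -0.00741608  0.13454901] [ 0.65712062 -0.3636951   0.84639485] ['pixels', 'depth', 'camera_matrix', 'xyz', 'rotation', 'shot'] [[386.8, 0.0, 277.0], [0.0, 386.8, 214.0], [0.0, 0.0, 1.0]]
dispenser 0.85 [354. 213. 106. 108.] [0.779 0.16  0.197] [[0.656, 0.132, 0.009], [0.868, 0.215, 0.31]]
pan_center 0.84 [257. 177.  67.  50.] [0.514 0.354 0.033] [[0.437, 0.291, 0.003], [0.595, 0.401, 0.122]]
pan_grip 0.64 [258. 177.  64.  58.] [0.514 0.355 0.033] [[0.433, 0.291, 0.002], [0.597, 0.401, 0.122]]
paddle 0.55 [312. 218.  30.  27.] [0.663 0.136 0.156] [[0.645, 0.127, 0.132], [0.692, 0.18, 0.2]]
battery_1_center 0.51 [320. 197.  22.  11.] [0.679 0.161 0.22 ] [[0.658, 0.151, 0.207], [0.698, 0.171, 0.23]]
wood_tray 0.73 [289. 319.  84.  77.] [ 0.647 -0.034  0.008] [[0.565, -0.107, 0.004], [0.728, 0.039, 0.037]]
spare_lens 0.58 [318. 196.  24.  15.] [0.678 0.161 0.22 ] [[0.658, 0.141, 0.207], [0.7, 0.176, 0.231]]
spare_lens 0.48 [327. 180.  24.  15.] [0.698 0.352 0.065] [[0.676, 0.329, 0.051], [0.727, 0.373, 0.068]]
marker_black 0.63 [219. 244.  49.  22.] [0.448 0.144 0.014]
[... 825 characters left out ...]
152 0.148] [[0.645, 0.125, 0.003], [0.685, 0.183, 0.206]]
battery_1_center 0.59 [262. 167.   9.  26.] [0.681 0.157 0.218] [[0.658, 0.144, 0.204], [0.703, 0.171, 0.231]]
battery_1_center 0.22 [256. 138.  38. 110.] [0.769 0.166 0.237] [[0.65, 0.13, 0.006], [0.863, 0.22, 0.31]]
wood_tray 0.84 [346. 198.  60.  70.] [ 0.648 -0.035  0.006] [[0.563, -0.104, 0.0], [0.727, 0.038, 0.037]]
spare_lens 0.6 [191. 172.  30.  30.] [0.701 0.339 0.061] [[0.676, 0.313, 0.009], [0.732, 0.37, 0.068]]
spare_lens 0.47 [263. 167.  14.  20.] [0.68  0.156 0.218] [[0.659, 0.144, 0.205], [0.702, 0.171, 0.23]]
marker_black 0.73 [271. 280.  19.  52.] [0.451 0.145 0.012] [[0.383, 0.126, 0.006], [0.503, 0.164, 0.018]]
1.05
```

View pics/scene.png

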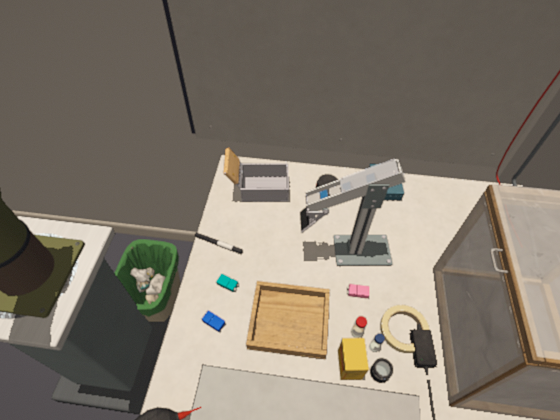

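View pics/top.png

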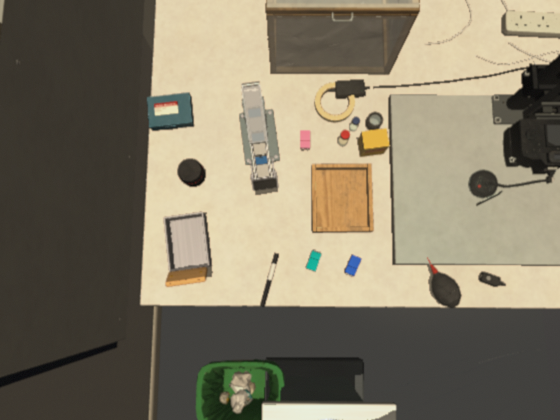

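Scene picture: the pan is at (265,182) with its grip at (232,165). The dispenser is at (355,210) with its paddle at (306,217), and a battery shows in the chute at (322,195). The tray is at (290,320). The turquoise (228,283), blue (213,321) and pink (358,291) blocks on the desk are look-alikes. Next I fit the poses.

Run:
```python
from h import *
C={n:cloud(np.load(n+".npz")) for n in["scene","top"]}
def rect(P): 
    (c,s,a)=cv2.minAreaRect((P[:,:2]*1000).astype(np.float32)); return np.round(c,1),np.round(s,1),round(a,1),len(P)
def sel(W,x,y,z):
    return W[(W[...,0]>x[0])&(W[...,0]<x[1])&(W[...,1]>y[0])&(W[...,1]<y[1])&(W[...,2]>z[0])&(W[...,2]<z[1])]
for n,W in C.items():
    print(n)
    print("desk z",np.median(sel(W,(.55,.6),(.15,.25),(-.02,.02))[:,2]))
    print("rim",rect(sel(W,(.44,.65),(.25,.45),(.048,.06))))
    g=sel(W,(.40,.52),(.25,.45),(.078,.125)); print("grip",rect(g),g.mean(0),np.round(np.percentile(g,[1,99],axis=0),3).tolist())
    print("tray",rect(sel(W,(.53,.75),(-.14,.06),(.028,.042))))
    print("base",rect(sel(W,(.68,.95),(.08,.3),(.006,.016))))
    ch=sel(W,(.6,.95),(.08,.3),(.2,.34)); print("chute",rect(ch))
    for x in np.arange(.64,.88,.02):
        q=ch[abs(ch[:,0]-x)<.01]
        if len(q)>3: print(round(x,2),len(q),np.round([q[:,1].min(),q[:,1].max(),q[:,2].min(),q[:,2].max()],3))
    pd=sel(W,(.6,.70),(.1,.2),(.11,.165)); print("paddle",rect(pd)); 
    for z in (.13,.14,.15,.16):
        q=pd[abs(pd[:,2]-z)<.005]
        if len(q)>3: print(z,len(q),np.round(q.mean(0),3),np.round([q[:,1].min(),q[:,1].max()],3), np.polyfit(q[:,1],q[:,0],1))
t=cv2.imread("pics/scene.png")[140:280,200:430]; u=cv2.imread("pics/top.png")[70:300,150:300]
cv2.imwrite("pics/crop.png",np.hstack([cv2.resize(t,None,fx=2,fy=2,interpolation=2),np.vstack([cv2.resize(u,(183,280))])]))
```

```text
scene
desk z 0.0016435106797976218
rim (array([533.1, 346.7]), array([130.7, 100.2]), 8.8, 318)
grip (array([446.5, 333.7]), array([35.7, 94.6]), 8.9, 431) [0.44830924 0.3273232  0.10599754] [[0.427, 0.287, 0.08], [0.468, 0.377, 0.124]]
tray (array([646.2, -31.8]), array([170.1, 151.2]), 0.8, 1374)
base (array([828.9, 171.8]), array([251.5, 137.2]), 14.0, 1392)
chute (array([745.7, 166. ]), array([188.4,  47.7]), 9.3, 2805)
0.66 150 [0.132 0.175 0.2   0.227]
0.68 229 [0.134 0.179 0.2   0.238]
0.7 274 [0.134 0.183 0.2   0.249]
0.72 283 [0.144 0.187 0.212 0.265]
0.74 290 [0.146 0.189 0.225 0.276]
0.76 295 [0.148 0.192 0.235 0.288]
0.78 477 [0.148 0.195 0.2   0.3  ]
0.8 503 [0.149 0.198 0.21  0.312]
0.82 264 [0.155 0.199 0.21  0.316]
0.84 40 [0.161 0.198 0.28  0.305]
paddle (array([655.9, 155.8]), array([25.8, 62.5]), 14.7, 221)
0.13 19 [0.648 0.15  0.132] [0.126 0.181] [-0.16471985  0.67238692]
0.14 81 [0.652 0.15  0.14 ] [0.124 0.186] [-0.189191    0.67994863]
0.15 72 [0.658 0.151 0.15 ] [0.127 0.183] [-0.20504984  0.68915551]
0.16 49 [0.667 0.142 0.159] [0.127 0.17 ] [-0.21730135  0.
[... 416 characters left out ...]
 52.5]), 8.6, 1906)
0.66 122 [0.133 0.176 0.2   0.225]
0.68 174 [0.139 0.183 0.2   0.234]
0.7 218 [0.133 0.186 0.2   0.247]
0.72 233 [0.145 0.184 0.212 0.264]
0.74 213 [0.145 0.186 0.257 0.275]
0.76 234 [0.149 0.192 0.216 0.287]
0.78 265 [0.147 0.195 0.209 0.3  ]
0.8 261 [0.149 0.199 0.218 0.314]
0.82 155 [0.156 0.197 0.285 0.315]
0.84 31 [0.163 0.199 0.283 0.304]
paddle (array([661.3, 154.7]), array([30.7, 59.6]), 8.5, 274)
0.13 55 [0.648 0.154 0.132] [0.123 0.183] [-0.13879714  0.66956651]
0.14 91 [0.653 0.153 0.14 ] [0.125 0.183] [-0.13097346  0.67295944]
0.15 96 [0.659 0.154 0.149] [0.125 0.184] [-0.13741721  0.68016366]
0.16 32 [0.667 0.156 0.16 ] [0.127 0.185] [-0.14716318  0.69037647]
```

View pics/crop.png

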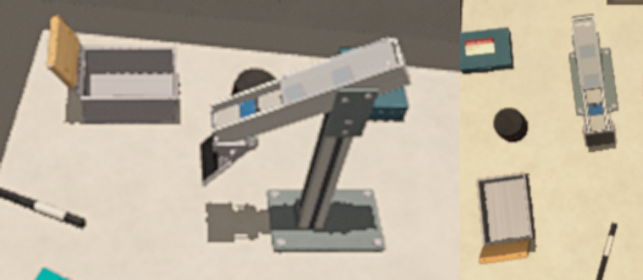

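The crop confirms the batteries in the chute, with the lowest showing blue-topped behind the blade at scene (322,195). The grip is on the robot side of the pan. The pan, grip, tray and paddle fits agree between both views. Next I check the dispenser origin from its base corners and plan the IK.

```bash
cat >> h.py <<'E'
PAN=np.array([.533,.3463,.0275]); PYAW=.148; TRAY=np.array([.6467,-.033,0]); TYAW=.01; DYAW=.155
def rot(yaw,flip=1):
    c=np.array([[.866*flip,0,.5*flip]])[0]; z=np.array([.5,0,-.866]); M=np.stack([np.cross(c,z),c,z],1)
    return Ro.from_euler("z",yaw).as_matrix()@M
def tcp(pan,yaw,flip=1,back=0):
    """TCP position, rpy for pan centre at pan (world), back: retreat along fingers"""
    M=rot(yaw,flip); p=np.array(pan)+Ro.from_euler("z",yaw).apply([-.087,0,.068])+M[:,2]*(r.hold_point_z-back)
    return p.tolist(),Ro.from_matrix(M).as_euler("xyz").tolist()
E
python3 - <<'E'
from h import *
d=np.load("scene.npz");K=d["camera_matrix"];M=Ro.from_euler("xyz",d["rotation"]).as_matrix()
Q=[]
for u,v in [(334,236.5),(386.5,234),(393,264),(338,266.5)]:
    w=M@np.array([(u-K[0,2])/K[0,0],-(v-K[1,2])/K[1,1],-1]); Q.append(d["xyz"]+w*(.010-d["xyz"][2])/w[2])
Q=np.array(Q);print(Q.round(3),np.linalg.norm(Q[1]-Q[0]),np.linalg.norm(Q[2]-Q[1]),Q.mean(0)-.145*np.array([np.cos(DYAW),np.sin(DYAW),0]))
print(r.hold_point_z)
L=np.array([.662,.156,0])
D=lambda x,z:L+Ro.from_euler("z",DYAW).apply([x,0,z])
for f in (1,-1):
    for nme,a in dict(pre=tcp(PAN,PYAW,f,.10),grip=tcp(PAN,PYAW,f),lift=tcp(PAN+[-.02,0,.12],PYAW,f),app=tcp(D(-.16,.1225),DYAW,f),push=tcp(D(-.037,.1225),DYAW,f),tr=tcp(TRAY+[0,0,.14],TYAW,f),trd=tcp(TRAY+[0,0,.0325],TYAW,f)).items():
        q=solver.solve_ik(*a); print(f,nme,np.round(a[0],3),None if q is None else np.round(q,2))
E
```

```text
[[0.735 0.205 0.01 ]
 [0.871 0.231 0.01 ]
 [0.883 0.143 0.01 ]
 [0.749 0.118 0.01 ]] 0.1378727847208971 0.08893421725167797 [0.66639357 0.15185073 0.01      ]
0.0187
1 pre [0.407 0.327 0.166] [-0.33  0.91 -1.25  2.33  1.62  1.31 -2.47]
1 grip [0.456 0.335 0.079] [-0.27  1.18 -1.26  2.27  1.83  1.46 -2.41]
1 lift [0.436 0.335 0.199] [-0.26  0.84 -1.25  2.23  1.56  1.24 -2.29]
1 app [0.427 0.119 0.174] None
1 push [0.549 0.138 0.174] [ 0.3   0.89 -1.25  2.3   1.79  1.04 -1.95]
1 tr [ 0.569 -0.034  0.192] [ 0.69  0.85 -1.25  2.27  1.78  0.88 -1.72]
1 trd [ 0.569 -0.034  0.084] [ 0.64  1.15 -1.26  2.34  2.04  1.15 -1.86]
-1 pre [0.407 0.327 0.166] [-0.33  0.91 -1.25  2.33  1.62  1.31  0.68]
-1 grip [0.456 0.335 0.079] [-0.27  1.18 -1.26  2.27  1.83  1.46  0.73]
-1 lift [0.436 0.335 0.199] [-0.26  0.84 -1.25  2.23  1.56  1.24  0.85]
-1 app [0.427 0.119 0.174] None
-1 push [0.549 0.138 0.174] [ 0.3   0.89 -1.25  2.3   1.79  1.04  1.2 ]
-1 tr [ 0.569 -0.034  0.192] [ 0.69  0.85 -1.25  2.27  1.78  0.88  1.43]
-1 trd [ 0.569 -0.034  0.084] [ 0.64  1.15 -1.26  2.34  2.04  1.15  1.28]
```

```bash
cat >> h.py <<'E'
LIP=np.array([.6645,.154,0])
D=lambda x,z:LIP+Ro.from_euler("z",DYAW).apply([x,0,z])
E
python3 - <<'E'
from h import *
o=tcp(PAN,PYAW,-1)[1]
for x in(-.13,-.12,-.11,-.10): print(x,solver.solve_ik(*tcp(D(x,.1225),DYAW,-1)) is not None)
r.move_linear([.20,-.58,.36],feed=.2)
try: r.reach([.42,.02,.36],o)
except r.Unreachable: print("mid unreachable"); r.reach([.45,.02,.33],o)
p,_=tcp(PAN,PYAW,-1,.12); r.reach(p,o)
print(current_clock(),current_position(),p,current_q(),current_contact_force())
s=imaging.snapshot("scene"); cv2.imwrite("pics/pre.png",s["pixels"][100:300,150:400].repeat(2,0).repeat(2,1))
E
```

```text
-0.13 False
-0.12 True
-0.11 True
-0.1 True
6.375 [0.39742668 0.32563891 0.18377359] [0.39685479304024773, 0.3260020907015966, 0.1832258] [-0.92224822  0.56906012 -0.19442144  2.36500928  1.79672118  0.52983814
  0.48002261] [ 0.00584607  0.90027798 -0.60223442]
```

View pics/pre.png

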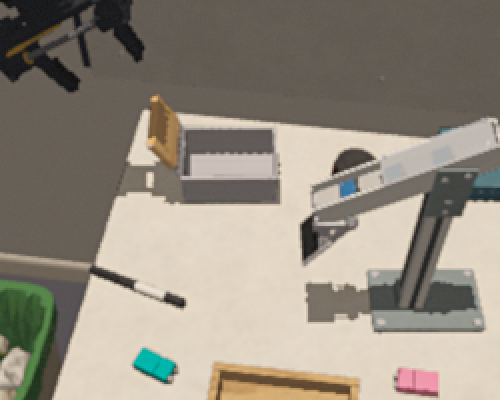

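The picture shows the open gripper tilted above and behind the grip (163,130 in the crop), aligned with the slant. I'll go down and grip.

Run:
```python
from h import *
p,o=tcp(PAN,PYAW,-1)
print("hit",r.move_linear(p,o,feed=.08,until_force=6),current_position(),p)
jaws.close_gripper(45); print("gap mm",current_finger_gap()*88,current_gripper_force(),current_contact_force())
for n,a in dict(l=(PAN+[0,0,.095],PYAW),a=(D(-.11,.1225),DYAW),c=(D(-.036,.1225),DYAW),t=(TRAY+[0,0,.14],TYAW),td=(TRAY+[0,0,.0325],TYAW)).items():
    q=solver.solve_ik(*tcp(*a,-1)); print(n,None if q is None else np.round(q,2))
p,o=tcp(PAN+[0,0,.096],PYAW,-1); r.move_linear(p,o,feed=.08)
print(current_clock(),current_position(),p,current_contact_force())
for n in("scene","top"):
    s=imaging.snapshot(n); W=cloud(s); cv2.imwrite(f"pics/lift_{n}.png",s["pixels"])
    P=W[(W[...,0]>.47)&(W[...,0]<.62)&(W[...,1]>.26)&(W[...,1]<.43)&(W[...,2]>.13)&(W[...,2]<.17)]
    P=P[P[:,2]>np.percentile(P[:,2],5)]
    print(cv2.minAreaRect((P[:,:2]*1000).astype(np.float32)),np.linalg.lstsq(np.c_[P[:,:2]-[.533,.346],np.ones(len(P))],P[:,2],rcond=None)[0])
```

```text
hit False [0.4560889  0.33502163 0.07970093] [0.4561988716278622, 0.33484970826719196, 0.0793058]
gap mm 13.811858149168042 44.99632769264281 [ 0.00724919 -0.10810555 -1.71754247]
l [-0.88  0.61 -0.09  2.25  1.82  0.43  0.59]
a [-0.28  0.58 -0.26  2.52  2.53  0.54  0.31]
c [-0.28  0.6  -0.17  2.32  2.47  0.36  0.45]
t [ 0.06  0.56 -0.13  2.3   2.81  0.25  0.32]
td [ 0.07  0.82 -0.15  2.37  2.94  0.58  0.21]
10.5333 [0.45596851 0.33473149 0.17501723] [0.4561988716278622, 0.33484970826719196, 0.1753058] [ 0.03732033  0.48033165 -1.06396396]
((530.8436279296875, 346.33984375), (136.41123962402344, 101.56898498535156), 8.260190963745117) [-0.00685698 -0.00564168  0.14561875]
((532.335693359375, 345.59271240234375), (136.4558563232422, 98.7696304321289), 8.1805419921875) [-0.03234458 -0.01836096  0.14870702]
```

Run:
```python
from h import *
p,o=tcp(D(-.115,.1225),DYAW,-1); r.move_linear(p,o,feed=.12)
r.pause(.3); f0=current_contact_force(); c=0
for x in (-.085,-.065,-.055,-.047,-.042,-.038):
    p,o=tcp(D(x,.1225),DYAW,-1); r.move_linear(p,o,feed=.05)
    f=current_contact_force()-f0
    print(x,current_clock(),np.round(f,2),np.round(current_position()-np.array(p),4))
r.pause(.6)
s=imaging.snapshot("scene"); t=imaging.snapshot("top"); 
for n,s in(("scene",s),("top",t)):
    W=cloud(s)
    for o in nets.outline_of(s,"battery_1_center")[:5]:
        P=W[o["mask"]&(s["depth"]>0)]; print(n,round(o["confidence"],2),np.round(o["rect"]),np.round(np.median(P,0),3))
a=s1=cv2.imread("pics/pre.png") if 0 else None
A=imaging.snapshot("scene")["pixels"][150:270,230:420]; B=t["pixels"][60:260,200:320]
cv2.imwrite("pics/push.png",np.hstack([cv2.resize(A,(570,360),interpolation=2),cv2.resize(B,(216,360),interpolation=2)]))
print(current_clock(),current_contact_force()-f0)
```

```text
-0.085 13.5917 [-0.03  0.17 -0.03] [-0.0002 -0.0001 -0.0001]
-0.065 14.1417 [-0.38 -0.47  0.44] [ 0.0002 -0.      0.    ]
-0.055 14.4917 [-0.82  0.07  0.52] [0.0003 0.     0.    ]
-0.047 14.8 [-2.74  0.41  0.24] [0.0003 0.     0.    ]
-0.042 15.05 [-2.06 -0.75 -0.58] [-0.0001 -0.     -0.0002]
-0.038 15.3 [-2.14 -0.21 -1.09] [-0.0002  0.     -0.0003]
16.15 [-1.75025092 -0.11594815 -2.62244593]
```

View pics/push.png

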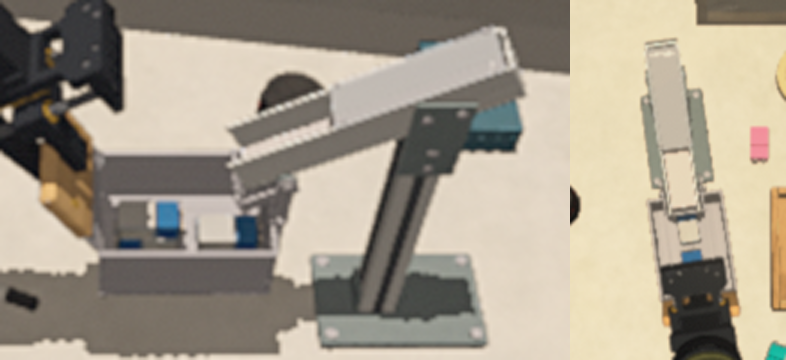

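The picture shows batteries lying in the pan at (150,220) and (225,232), with a third blue patch at (130,243). The chute looks empty. I'll back off and check the weight: three batteries should add 1.35 N.

Run:
```python
from h import *
p,o=tcp(D(-.115,.1225),DYAW,-1); r.move_linear(p,o,feed=.1); r.pause(.4)
print(current_clock(),np.mean([current_contact_force() for _ in range(5)],0))
s=imaging.snapshot("scene"); W=cloud(s)
P=W[(abs(W[...,0]-.55)<.1)&(abs(W[...,1]-.136)<.07)&(W[...,2]>.143)&(W[...,2]<.16)]
print(cv2.minAreaRect((P[:,:2]*1000).astype(np.float32)),D(-.115,.1225))
A=s["pixels"][130:260,220:420]; cv2.imwrite("pics/after.png",cv2.resize(A,(800,520),interpolation=2))
```

```text
17.4667 [ 1.12666441 -0.64949561 -2.47557618]
((568.7767944335938, 139.9844970703125), (170.67620849609375, 98.0780029296875), 9.379969596862793) [0.55087867 0.13624629 0.1225    ]
```

View pics/after.png

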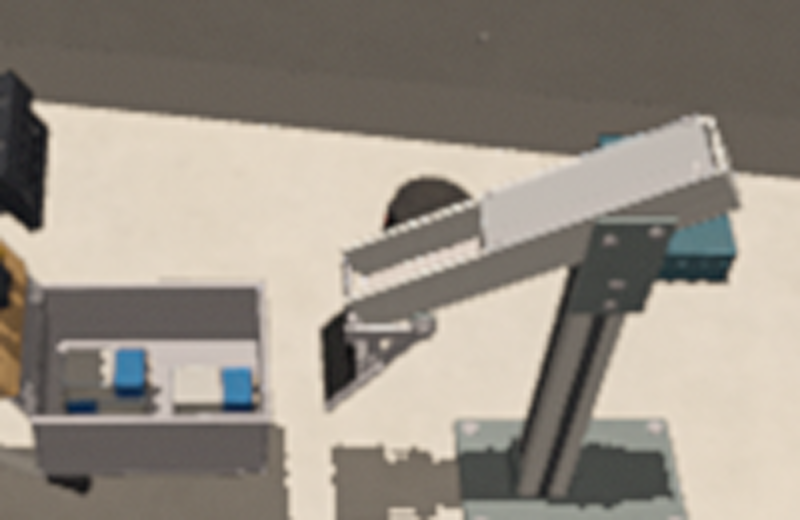

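The third battery shows at (80,405), and the weight rose by 1.41 N, so all three are in the pan. I'll carry it to the tray.

Run:
```python
from h import *
c=D(-.115,.1225)
for q,y in ((c+[.0,-.11,0],.08),(TRAY+[0,0,.1225],TYAW),(TRAY+[0,0,.075],TYAW)):
    p,o=tcp(q,y,-1); r.move_linear(p,o,feed=.12)
r.pause(.2)
for n in("scene","top"):
    s=imaging.snapshot(n); W=cloud(s)
    P=W[(abs(W[...,0]-TRAY[0])<.085)&(abs(W[...,1]-TRAY[1])<.08)&(W[...,2]>.092)&(W[...,2]<.108)]
    print(n,cv2.minAreaRect((P[:,:2]*1000).astype(np.float32)),np.linalg.lstsq(np.c_[P[:,:2]-TRAY[:2],np.ones(len(P))],P[:,2],rcond=None)[0])
    P=W[(abs(W[...,0]-TRAY[0])<.11)&(abs(W[...,1]-TRAY[1])<.1)&(W[...,2]>.028)&(W[...,2]<.041)]
    print("tray",cv2.minAreaRect((P[:,:2]*1000).astype(np.float32)))
    cv2.imwrite(f"pics/tr_{n}.png",s["pixels"])
print(current_clock(),current_contact_force())
```

```text
scene ((647.0736083984375, -31.334850311279297), (131.51976013183594, 97.85697174072266), 0.4794203042984009) [ 0.01276457 -0.00365606  0.10196396]
tray ((646.3246459960938, -31.814727783203125), (170.07484436035156, 151.37380981445312), 0.6783447861671448)
top ((647.5180053710938, -32.9923210144043), (130.5008087158203, 97.38732147216797), 0.36673855781555176) [-0.02130394  0.00712669  0.10333511]
tray ((647.335205078125, -34.060340881347656), (171.99197387695312, 150.4875030517578), 0.5212407112121582)
20.85 [ 0.16436574  0.35480106 -2.54031576]
```

The pan is centred over the tray within 1–2 mm and level. I'll lower it, release and retreat.

Run:
```python
from h import *
p,o=tcp(TRAY+[0,0,.040],TYAW,-1); print(r.move_linear(p,o,feed=.08,until_force=4))
p,o=tcp(TRAY+[0,0,.0305],TYAW,-1); print(r.move_linear(p,o,feed=.02,until_force=2.5),current_position()-np.array(p),current_contact_force())
jaws.gripper_open(); r.pause(.3)
p,o=tcp(TRAY+[0,0,.0325],TYAW,-1,.13); r.move_linear(p,o,feed=.1); r.pause(.3)
for n in("scene","top"):
    s=imaging.snapshot(n); W=cloud(s)
    P=W[(abs(W[...,0]-TRAY[0])<.085)&(abs(W[...,1]-TRAY[1])<.08)&(W[...,2]>.052)&(W[...,2]<.068)]
    print(n,cv2.minAreaRect((P[:,:2]*1000).astype(np.float32)),np.linalg.lstsq(np.c_[P[:,:2]-TRAY[:2],np.ones(len(P))],P[:,2],rcond=None)[0])
    P=W[(abs(W[...,0]-TRAY[0])<.11)&(abs(W[...,1]-TRAY[1])<.1)&(W[...,2]>.028)&(W[...,2]<.041)]
    print("tray",cv2.minAreaRect((P[:,:2]*1000).astype(np.float32)))
    if n=="scene": cv2.imwrite("pics/end.png",cv2.resize(s["pixels"][200:400,180:440],(780,600),interpolation=2))
print(current_clock(),current_contact_force(),current_finger_gap())
```

```text
False
True [ 1.23576996e-04 -6.71964270e-05  1.42348328e-03] [-1.08838615  0.30201627  3.45897688]
scene ((647.278076171875, -31.39767837524414), (131.94903564453125, 98.05899810791016), 0.654151439666748) [-0.0045448  -0.00124579  0.06124222]
tray ((646.3896484375, -31.969017028808594), (169.74131774902344, 151.183349609375), 0.5803414583206177)
top ((647.8843383789062, -33.25322341918945), (131.87188720703125, 97.8951644897461), 0.8684840798377991) [-0.01118686  0.0057104   0.06170905]
tray ((659.4688720703125, -33.85033416748047), (193.04989624023438, 150.84446716308594), 0.6649777293205261)
25.2 [-0.82297846 -0.41186868  0.50753732] 1.0024263500009065
```

View pics/end.png

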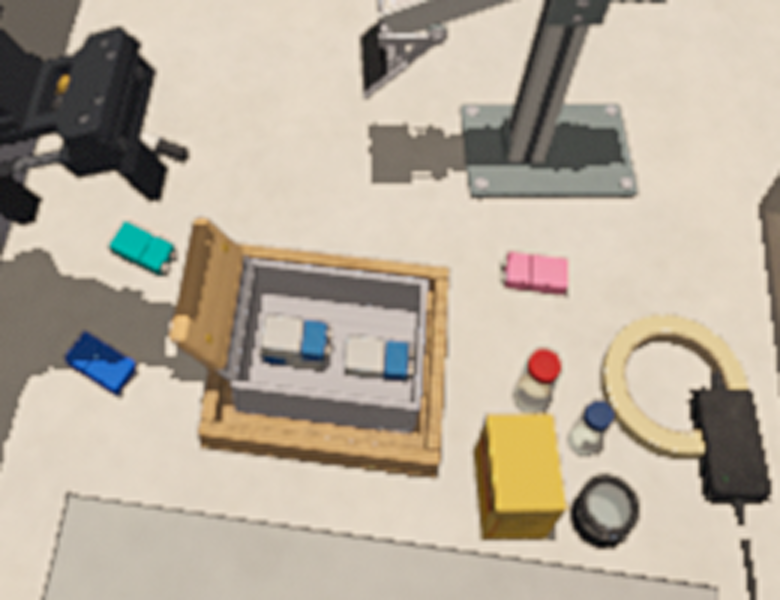

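The picture shows the pan flat in the tray (335,345), with two batteries side by side and the third under the left one (blue at 275,350). The gripper is clear and the other things are where they were.

```bash
python3 -c "
from h import *
print(ticket.finish_job())"
```

```text
the job is handed in; nothing more can be done
None
```

The pan stands level on the tray floor with all three batteries in it, the gripper is released and clear, the bystanders look unmoved, and the job was handed in at about 25 s on the robot's clock; no verdict came back.

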